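# Sort the rough green stones by size into the sample dishes

## Robot

A 6-joint arm with a two-finger parallel gripper is mounted at the origin on the work surface. World frame = base frame: x ahead of the robot, y to its left, z up, the work surface at z = 0. Lengths are in m, angles in rad, forces in N, time in s.
With the tool pointing down it reaches from about 0.275 to 0.725 m from the base axis. Payload 5.6 kg.
Tool frame: the origin (TCP) lies at the very end of the fingers, on their centre line; the grasp point (between the pads) lies behind it (robot.grip_depth is the z of the grasp point in the tool frame, in m); z points along the fingers, y is the line along which they close (so a half turn about z gives the same grasp; the last joint's range is limited). The gripper opens to 85 mm and grips with 20 to 120 N. Pads are 22 mm wide; open, the fingers measure 114 mm over their backs; the gripper's body (76 mm by 85 mm) begins 54 mm behind the grasp point. The pads swing forward as they close: fully open they stand 13 mm farther back than shut.
Start: joints at [1.609, 0.255, 0.108, 0, -1.424, -0.285], TCP at [0.134, 0.533, 0.231] pointing down, gripper open.
Joint ranges: [-2.95, 2.95], [-1.21, 1.97], [-1.09, 1.5], [-2.87, 1.71], [-2.94, -0.07], [-3.05, 3.05]. Speed limits (rad/s): [2.57, 2.57, 3.14, 3.14, 3.14, 3.14].

## Interface

Orientations are given as a rotation vector (axis times angle).
In Python, from rig import robot, vision, job gives the robot as it stands. The module is installed in compiled form; this text tells all that it offers.
- The arm moves only by the tool send_rows, never from a script. Its arguments are lists of equal length, an entry for each row: "angular": the turn, a rotation vector about the tool's x, y, z in shares of pi/2 rad (1.0 is pi/2 rad), a list of three; "xyz": the shift along the tool's x, y, z in parts of the range, where 1.0 means 0.3 m, a list of three; "hand": the opening, from 0 (shut) to 1 (fully open). A call has 1 to 5 rows; each row is the pose to reach, as a shift and turn from the pose commanded when the call began, along the tool's axes at that moment; what a row does not reach only later rows make up. A row lasts 1/10 s, in which the tool goes at most 50 mm and 8.59 degrees, less where a joint would pass 70% of its speed; a pose out of reach is approached as far as the arm can. A call with a gripper value outside its range is refused whole. The fingers move at their own pace and stop on an object; the grip force is fixed at half the most. Time passes only in rows, so rows that repeat a pose let the fingers close. It gives the time, the measured TCP pose, the force, the opening and the grip force at its end, in the units of the state.
- robot.read_state(): the state, without advancing time (a new reading comes with each control period).
- vision.snapshot(name): name is "scene" or "top"; returns a dict with "image" (420x560x3 uint8, blue, green, red), "fov_y" (degrees; the focal length in pixels is half the picture's height over the tangent of half this angle, whatever the lens; pixels are square), "cx", "cy" (the principal point, pixels), "dist" ([k1, k2, p1, p2, k3] as OpenCV has them; the pictures are not rectified), "rvec" (rotation vector, rad) and "tvec" (3), from world to camera coordinates, as OpenCV has them. Camera axes: x right, y down, z forward; pixel columns grow to the right and rows downward; lengths in m; the calibration is good to about 2 mm. A picture is of the moment at which its call begins. There is no depth.
- job.finish_job(): hands the job in; it is judged then, once.
Trained networks look in the newest picture that a camera, given by its name, has taken for a name from the list of things; names that differ only in an ending like _2 or _b are one class to them, and where a whole thing is asked for, a point or a joint stands for the part that bears it (a point fixed in the world has none). Each returns a list of dicts, best first, with "conf" (0 to 1); they miss things now and then, are a little off and sometimes report something else, mostly with a low value. They report only what shows in the picture. A call takes as long as a camera call.
- vision.boxes_of(camera, name): "xyz" ([x, y, z] in m, in world coordinates, good to about 4 mm: the middle of the surface that is visible of it).
- vision.outline_of(camera, name): "mask" (420x560 bool, what is visible of it).
The state is a dict: "clock": time; "joint_pos": joint angles; "joint_vel": joint speeds; "joint_efforts": joint torques, N m; "position": TCP position; "tool_rot": TCP orientation; "contact_force": force on the tool from outside, world axes, zero at the start; "moment": the same for the moment, N m; "opening": opening from 0.0 (shut) to 1.0 (fully open); "finger_force": force on a finger pad.
Only numpy, scipy, OpenCV 4.12 (cv2) and the standard library are available. Lean on these libraries where they do the work, as an engineer would, in place of code of your own. Each camera call takes 0.05 s, during which the arm holds its last target. There are 200 camera calls.

## Task

Pick out the three green stones and set each one down gently, not dropped, on the mark in the middle of its dish, from the largest to the smallest: first the largest in the black dish, then the middle-sized in the blue dish, last the smallest in the white dish. Leave the yellow, purple and orange stones where they are.

Things in the scene. Friction and masses are not known exactly. Their poses are not given: they have to be found in the camera images.
- green_large: Large deep-green rough crystal, an upright six-sided stub 40 mm tall, 46 mm across its flats and 53 mm across its corners, straight-sided, but tapering in the top 28% of its height. Origin at its middle, half its height (20 mm) above its underside; z up; y is square to one pair of flats (grasp along y, or 60 degrees either side of it). About 170 g.
- green_medium: Middle-sized deep-green rough crystal, an upright six-sided stub 32 mm tall, 34 mm across its flats and 39 mm across its corners, straight-sided, but tapering in the top 28% of its height. Origin at its middle, half its height (16 mm) above its underside; z up; y is square to one pair of flats (grasp along y, or 60 degrees either side of it). About 75 g.
- green_small: Small deep-green rough crystal, an upright six-sided stub 26 mm tall, 24 mm across its flats and 28 mm across its corners, straight-sided, but tapering in the top 28% of its height. Origin at its middle, half its height (13 mm) above its underside; z up; y is square to one pair of flats (grasp along y, or 60 degrees either side of it). About 30 g.
- yellow_stone: Yellow rough crystal, an upright six-sided stub 34 mm tall, 36 mm across its flats and 42 mm across its corners, straight-sided, but tapering in the top 28% of its height. Origin at its middle, half its height (17 mm) above its underside; z up; y is square to one pair of flats (grasp along y, or 60 degrees either side of it). Not to be moved.
- purple_stone: Purple rough crystal, an upright six-sided stub 38 mm tall, 44 mm across its flats and 51 mm across its corners, straight-sided, but tapering in the top 28% of its height. Origin at its middle, half its height (19 mm) above its underside; z up; y is square to one pair of flats (grasp along y, or 60 degrees either side of it). Not to be moved.
- orange_stone: Orange rough crystal, an upright six-sided stub 27 mm tall, 26 mm across its flats and 30 mm across its corners, straight-sided, but tapering in the top 28% of its height. Origin at its middle, half its height (13.5 mm) above its underside; z up; y is square to one pair of flats (grasp along y, or 60 degrees either side of it). Not to be moved.
- black_dish: Black round flat-bottomed sample dish, fixed to the bench, 100 mm across outside, rim 7 mm high and 4 mm thick, inner floor 3 mm above the bench, with a pale grey round mark 30 mm across in its middle; for the largest green stone. Origin at the centre of its underside, z up.
- blue_dish: Blue round flat-bottomed sample dish, fixed to the bench, 100 mm across outside, rim 7 mm high and 4 mm thick, inner floor 3 mm above the bench, with a pale grey round mark 30 mm across in its middle; for the middle-sized green stone. Origin at the centre of its underside, z up.
- white_dish: White round flat-bottomed sample dish, fixed to the bench, 100 mm across outside, rim 7 mm high and 4 mm thick, inner floor 3 mm above the bench, with a dark grey round mark 30 mm across in its middle; for the smallest green stone. Origin at the centre of its underside, z up.

How it is judged:
By the outcome, as a careful person would: the job done as asked, in the order asked, and still so for the second after the job is handed in, with the robot touching nothing.
It also fails if it takes over 88 s, if anything falls off the work surface, if the arm or the gripper's body presses on something with over 40 N, if the wrist force passes 120 N, or if a joint passes its speed limit or range.

## Working session

There is one attempt and no reset: what is moved stays moved. The work goes in short steps, Python scripts to look and compute and a tool call to move; the robot and the scene stay as the last step left them, time stands still between calls to the robot, and variables do not carry over. Pictures are saved under pics/ and viewed, at most 14 in all, crops included, and the job is handed in when it is done.

Besides the shell and the picture viewer there is one more tool, called after "Request:" as a command line: name --argument value ..., lists and objects as JSON in quotes. send_rows: Moves the arm, as the interface text tells. Its arguments: {"type":"object","properties":{"angular":{"type":"array","items":{"type":"array","items":{"type":"number"}}},"xyz":{"type":"array","items":{"type":"array","items":{"type":"number"}}},"hand":{"type":"array","items":{"type":"number"}}},"required":["angular","xyz","hand"]}

```bash
mkdir -p pics; python3 - <<'E'
from rig import robot, vision, job
import cv2
print(robot.read_state(), robot.grip_depth)
for c in ("scene","top"):
    s=vision.snapshot(c); cv2.imwrite(f"pics/{c}0.png",s["image"])
    print(c,{k:v for k,v in s.items() if k!="image"})
    for n in ("green_large","green_medium","green_small","yellow_stone","purple_stone","orange_stone","black_dish","blue_dish","white_dish"):
        print(n,[(d["xyz"],round(d["conf"],2)) for d in vision.boxes_of(c,n)][:3])
E
```

```text
{'clock': 0.0, 'joint_pos': array([ 1.60860655e+00,  2.55751626e-01,  1.06995737e-01, -5.01166479e-04,
       -1.42389369e+00, -2.84588758e-01]), 'joint_vel': array([ 0.00206607, -0.00042496, -0.00191841,  0.00044287, -0.00087272,
       -0.00121757]), 'joint_efforts': array([-4.02470014e-04, -3.86632419e+01,  2.37937939e+01,  5.36526069e+00,
       -6.19257145e-03,  1.28518870e-06]), 'position': array([0.13417335, 0.53286676, 0.23038584]), 'tool_rot': array([ 3.11579919e+00, -3.86536009e-01, -3.01131387e-04]), 'contact_force': array([-0.47851997, -1.05103907,  0.35489214]), 'moment': array([ 0.02188785, -0.01378848,  0.00569644]), 'finger_force': 0.0, 'opening': 1.0005276359578972} -0.0187
scene {'fov_y': 45.734371311345825, 'cx': 286.0570363529167, 'cy': 212.9761390373308, 'dist': array([0.06426094, 0.        , 0.        , 0.        , 0.        ]), 'rvec': array([ 0.79138389,  2.77300848, -0.81334447]), 'tvec': array([ 0.42050641, -0.20677744,  1.40788941])}
green_large [([0.4895, -0.0959, 0.0367], 0.84)]
green_medium [([0.4283, 0.285, 0.025], 0.49)]
green_small []
yellow_stone [([
[... 330 characters left out ...]
1.46811772592235, 'dist': array([-0.09678154,  0.        ,  0.        ,  0.        ,  0.        ]), 'rvec': array([ 2.16961996, -2.2333249 ,  0.0280808 ]), 'tvec': array([0.01850959, 0.50113549, 1.19847106])}
green_large [([0.4869, -0.1063, 0.0433], 0.51), ([0.638, -0.2236, 0.0203], 0.2)]
green_medium [([0.4156, 0.2791, 0.0314], 0.66)]
green_small [([0.6384, -0.2222, 0.018], 0.41), ([0.4872, -0.1039, 0.0435], 0.25)]
yellow_stone [([0.5389, 0.3805, 0.0335], 0.6)]
purple_stone [([0.4726, 0.1145, 0.0377], 0.86)]
orange_stone [([0.3796, -0.2813, 0.0247], 0.55)]
black_dish [([0.6502, 0.0221, 0.0047], 0.63)]
blue_dish [([0.6023, 0.2311, 0.0011], 0.9)]
white_dish [([0.5307, -0.3887, 0.0037], 0.63)]
```

View pics/scene0.png

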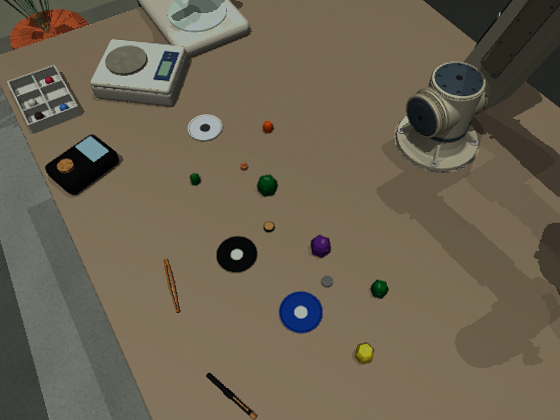

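View pics/top0.png

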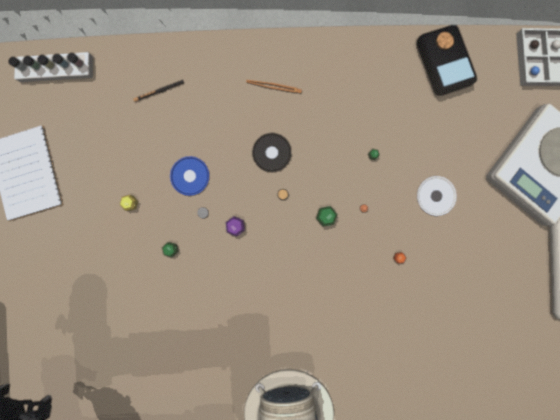

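The scene and top pictures agree with the networks. In top, large green is at (327,216), medium at (170,249) and small at (374,154). The dishes are black (272,152), blue (190,176) and white (437,196). Next I fit the stone models for position and yaw.

```bash
cat > h.py <<'E'
from rig import robot, vision, job
import numpy as np, cv2
from scipy.optimize import minimize
from scipy.spatial.transform import Rotation as R
def cam(s):
    f=210/np.tan(np.radians(s["fov_y"])/2)
    return np.array([[f,0,s["cx"]],[0,f,s["cy"]],[0,0,1]])
def proj(s,P): return cv2.projectPoints(np.asarray(P,float).reshape(-1,1,3),s["rvec"],s["tvec"],cam(s),s["dist"])[0][:,0]
def ray(s,uv,z):
    n=cv2.undistortPoints(np.array(uv,float).reshape(-1,1,2),cam(s),s["dist"])[:,0]
    Rm=cv2.Rodrigues(s["rvec"])[0]; c=-Rm.T@s["tvec"]; d=np.c_[n,np.ones(len(n))]@Rm
    return c+d*((z-c[2])/d[:,2])[:,None]
DIM=dict(green_large=(.040,.046),green_medium=(.032,.034),green_small=(.026,.024))
def hexa(h,fl,x,y,yaw,z0=0,tp=.7):
    a=yaw+np.arange(6)*np.pi/3; r=fl/np.sqrt(3)   # corner on x axis, flats square to y
    o=np.c_[r*np.cos(a),r*np.sin(a)]
    return np.vstack([np.c_[o*k+[x,y],np.full(6,z)] for k,z in((1,z0),(1,z0+.72*h),(tp,z0+h))])
U=8
def greenmask(s,x,y,n=20):
    u,v=np.round(proj(s,[[x,y,.018]])[0]).astype(int)
    c=s["image"][v-n:v+n,u-n:u+n].astype(float)
    g=c[...,1]/(c.sum(2)+1)
    g=cv2.resize(g,None,fx=U,fy=U,interpolation=cv2.INTER_CUBIC)
    bg=np.median(g[:20]); fg=np.percentile(g,99.5)
    return (g>(bg+fg)/2*1.0).astype(np.uint8),(u-n,v-n)
def render(s,P,o,shape):
    p=(proj(s,P)-o+.5)*U-.5
    m=np.zeros(shape,np.uint8); cv2.fillConvexPoly(m,cv2.convexHull(np.round(p*16).astype(np.int32)),1,shift=4); return m
def fit(snaps,name,x,y,z0=0):
    h,fl=DIM[name]; data=[greenmask(s,x,y)+(s,) for s in snaps]
    def cost(q,yaw,tp):
        return sum((render(s,hexa(h,fl,q[2*i],q[2*i+1],yaw,z0,tp),o,m.shape)!=m).sum() for i,(m,o,s) in enumerate(data))/sum(d[0].sum() for d in data)
    best=[]
    for yaw in np.radians(np.arange(0,60,5)):
        for tp in (.6,.75):
            r=minimize(cost,[x,y]*len(data),args=(yaw,tp),method="Nelder-Mead",options=dict(initial_simplex=np.vstack([[x,y]*len(data)]+[np.array([x,y]*len(data))+.006*e for e in np.eye(2*len(data))]),xatol=2e-4,fatol=1e-4))
            best.append((r.fun,np.degrees(yaw),tp,r.x.round(4)))
    return sorted(best,key=lambda b:b[0])
E
python3 - <<'E'
from h import *
S=[vision.snapshot("scene"),vision.snapshot("top")]
for n,x,y in(("green_large",.488,-.100),("green_medium",.42,.281),("green_small",.638,-.222)):
    for b in fit(S,n,x,y)[:6]: print(n,b)
    for s in S: print("single",[ (round(b[0],3),b[1],b[3]) for b in fit([s],n,x,y)[:3]])
for n in("black_dish","blue_dish","white_dish"):
    for c,s in zip(("scene","top"),S):
        vision.boxes_of  # newest picture is used
        r=vision.outline_of(c,n)
        m=r[0]["mask"].astype(np.uint8); cs=max(cv2.findContours(m,0,2)[0],key=cv2.contourArea)
        w=ray(s,cs[:,0],.005); (cx,cy),rad=cv2.minEnclosingCircle(w[:,:2].astype(np.float32))
        e=cv2.fitEllipse(w[:,:2].astype(np.float32)*1000)
        # mark: inner blob of outlying brightness around centre
        u,v=np.round(proj(s,[[e[0][0]/1000,e[0][1]/1000,.003]])[0]).astype(int)
        g=cv2.resize(s["image"][v-10:v+11,u-10:u+11],None,fx=8,fy=8,interpolation=2).astype(float).mean(2)
        k=(abs(g-g[80:90,80:90].mean())<abs(g[80:90,80:90].mean()-np.median(g))/2).astype(np.uint8)
        nl,lab,st,ce=cv2.connectedComponentsWithStats(k); mc=(ce[lab[84,84]]+.5)/8-.5+[u-10,v-10]
        print(n,c,np.round(e[0],1),np.round(e[1],1),"mark",ray(s,mc,.003)[0].round(4), st[lab[84,84]][2:4]/8)
U2=14
t=[]
for s in S:
    for x,y in((.488,-.1),(.42,.281),(.638,-.222)):
        u,v=np.round(proj(s,[[x,y,.018]])[0]).astype(int)
        t.append(cv2.resize(s["image"][v-13:v+13,u-13:u+13],(260,260),interpolation=2))
cv2.imwrite("pics/crops.png",np.vstack([np.hstack(t[:3]),np.hstack(t[3:])]))
E
```

```text
green_large (np.float64(0.24688995215311005), np.float64(55.0), 0.6, array([ 0.4877, -0.1069,  0.4874, -0.1073]))
green_large (np.float64(0.24758590691605045), np.float64(50.0), 0.6, array([ 0.4875, -0.1065,  0.4874, -0.1079]))
green_large (np.float64(0.2506597071190373), np.float64(45.0), 0.6, array([ 0.4875, -0.1065,  0.488 , -0.1053]))
green_large (np.float64(0.2537915035522691), np.float64(0.0), 0.6, array([ 0.488 , -0.1069,  0.4875, -0.106 ]))
green_large (np.float64(0.25440046396984195), np.float64(40.0), 0.6, array([ 0.4867, -0.1065,  0.4886, -0.1057]))
green_large (np.float64(0.2554733942293751), np.float64(35.0), 0.6, array([ 0.4867, -0.1071,  0.4883, -0.106 ]))
single [(np.float64(0.197), np.float64(50.0), array([ 0.4873, -0.1068])), (np.float64(0.199), np.float64(55.0), array([ 0.4876, -0.1067])), (np.float64(0.206), np.float64(45.0), array([ 0.4869, -0.1069]))]
single [(np.float64(0.299), np.float64(35.0), array([ 0.4868, -0.1036])), (np.float64(0.299), np.float64(35.0), array([ 0.4868, -0.1036])), (np.float64(0.3), np.float64(40.0), array([ 0.4866, -0.1039]))]
green_medi
[... 2043 characters left out ...]
t64(10.0), array([ 0.6387, -0.2321])), (np.float64(0.626), np.float64(10.0), array([ 0.6387, -0.2321])), (np.float64(0.626), np.float64(5.0), array([ 0.6396, -0.2313]))]
black_dish scene [650.7  22.7] [95.7 97. ] mark [0.6514 0.0239 0.003 ] [12.625 11.125]
black_dish top [650.5  23.1] [95.4 96.2] mark [0.6505 0.0239 0.003 ] [12.5   12.125]
blue_dish scene [ 481.3 -114.4] [49.6 70.3] mark [ 0.4809 -0.1214  0.003 ] [15.625  9.25 ]
blue_dish top [599.2 231. ] [97.5 98. ] mark [0.5981 0.231  0.003 ] [12.125 12.375]
white_dish scene [ 531.5 -387.3] [91.4 96.2] mark [ 0.5314 -0.385   0.003 ] [10.125  7.875]
white_dish top [ 530.8 -385.3] [ 98.4 100.2] mark [ 0.53   -0.3847  0.003 ] [11.375 11.375]
```

View pics/crops.png

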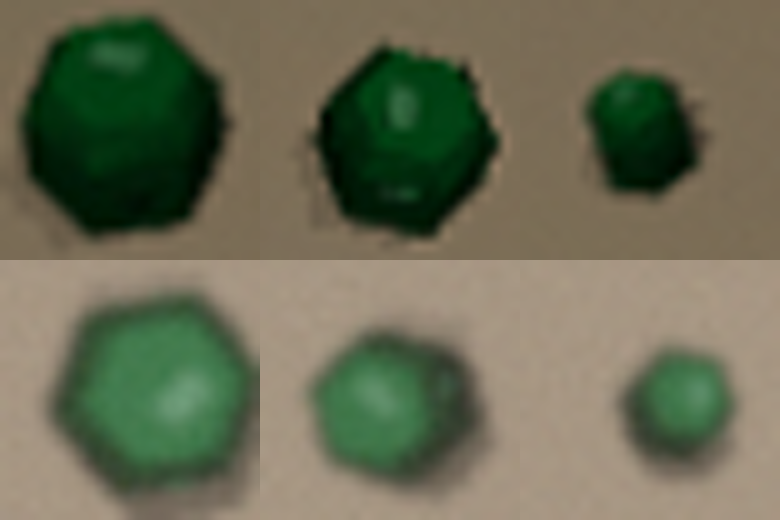

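The crops show clean hexagons, but the green ratio missed the dark side facets. I'll refit with the red channel, in which the whole stone is dark.

```bash
python3 - <<'E'
s=open('h.py').read()
a=s.index("    g=c[...,1]/(c"); b=s.index("def render")
s=s[:a]+'''    g=cv2.resize(c[...,2],None,fx=U,fy=U,interpolation=cv2.INTER_CUBIC)
    bg=np.median(g[:20]); k=(g<bg*.58).astype(np.uint8)
    nl,lab,st,ce=cv2.connectedComponentsWithStats(k); l=1+np.argmax(st[1:,4])
    return (lab==l).astype(np.uint8),(u-n,v-n)
'''+s[b:]
open('h.py','w').write(s)
E
python3 - <<'E'
from h import *
S=[vision.snapshot("scene"),vision.snapshot("top")]
rows=[[],[]]
for n,x,y in(("green_large",.488,-.105),("green_medium",.417,.283),("green_small",.638,-.229)):
    B=fit(S,n,x,y)
    for b in B[:5]: print(n,b)
    for i,s in enumerate(S):
        f=[b for b in fit([s],n,x,y)[:3]]; print("single",[(round(b[0],3),b[1],b[2],b[3]) for b in f])
        m,o=greenmask(s,x,y); h,fl=DIM[n]; b=B[0]
        im=cv2.resize(s["image"][o[1]:o[1]+40,o[0]:o[0]+40],(320,320),interpolation=2)
        cv2.drawContours(im,cv2.findContours(m,0,2)[0],-1,(0,0,255),1)
        r=render(s,hexa(h,fl,*b[3][2*i:2*i+2],np.radians(b[1]),0,b[2]),o,m.shape)
        cv2.drawContours(im,cv2.findContours(r,0,2)[0],-1,(255,255,0),1)
        rows[i].append(im[30:290,30:290])
cv2.imwrite("pics/fit.png",np.vstack([np.hstack(r) for r in rows]))
s=S[0]; d=vision.outline_of("scene","blue_dish")
for q in d:
    cs=max(cv2.findContours(q["mask"].astype(np.uint8),0,2)[0],key=cv2.contourArea)
    if len(cs)>5: print(cs.mean(0),q["conf"],cv2.fitEllipse(ray(s,cs[:,0],.005)[:,:2].astype(np.float32)*1000))
m=proj(s,[[.5985,.231,.003]])[0]; print(m)
g=s["image"][...,2]; u,v=np.round(m).astype(int); c=g[v-10:v+11,u-10:u+11]>100; yy,xx=np.nonzero(c); print(ray(s,[[xx.mean()+u-10,yy.mean()+v-10]],.003),c.sum())
E
```

```text
green_large (np.float64(0.04656972496523768), np.float64(40.0), 0.75, array([ 0.488 , -0.1059,  0.4865, -0.1066]))
green_large (np.float64(0.04979849638236195), np.float64(40.0), 0.6, array([ 0.4879, -0.1063,  0.4865, -0.1066]))
green_large (np.float64(0.05368716268765761), np.float64(35.0), 0.75, array([ 0.488 , -0.106 ,  0.4864, -0.1065]))
green_large (np.float64(0.057552261318375715), np.float64(35.0), 0.6, array([ 0.488 , -0.1063,  0.4863, -0.1066]))
green_large (np.float64(0.0667907897527751), np.float64(45.0), 0.75, array([ 0.488 , -0.1059,  0.4864, -0.1066]))
single [(np.float64(0.023), np.float64(40.0), 0.75, array([ 0.488 , -0.1059])), (np.float64(0.029), np.float64(35.0), 0.75, array([ 0.488, -0.106])), (np.float64(0.03), np.float64(40.0), 0.6, array([ 0.4878, -0.1064]))]
single [(np.float64(0.072), np.float64(40.0), 0.6, array([ 0.4865, -0.1066])), (np.float64(0.072), np.float64(40.0), 0.75, array([ 0.4865, -0.1066])), (np.float64(0.081), np.float64(35.0), 0.6, array([ 0.4863, -0.1067]))]
green_medium (np.float64(0.04736063147508633), np.float64(14.999999999999998), 0.6, a
[... 1720 characters left out ...]
 0.6384, -0.2284])), (np.float64(0.066), np.float64(14.999999999999998), 0.75, array([ 0.6386, -0.2289]))]
single [(np.float64(0.113), np.float64(14.999999999999998), 0.6, array([ 0.6361, -0.2289])), (np.float64(0.113), np.float64(14.999999999999998), 0.75, array([ 0.6361, -0.2289])), (np.float64(0.119), np.float64(20.0), 0.6, array([ 0.6365, -0.2291]))]
[[301.28571429 314.03571429]] 0.94 ((597.5853271484375, 231.4259033203125), (95.43148803710938, 99.37870788574219), 175.03240966796875)
[[265.96666667 186.43333333]] 0.55 ((482.69610595703125, -112.77578735351562), (53.51023864746094, 71.54727935791016), 146.27191162109375)
[300.49926633 311.7551433 ]
[[0.59903612 0.23092498 0.003     ]] 131
```

View pics/fit.png

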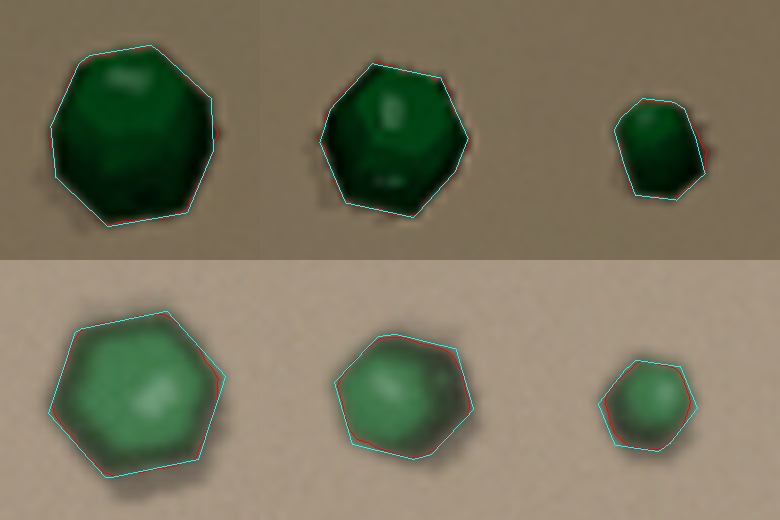

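The fits are good. Results:

| Item | Position (x, y) | Yaw |
|---|---|---|
| Large | (.487, -.106) | 39° |
| Medium | (.416, .2815) | 13° |
| Small | (.6375, -.229) | 19° |
| Black dish | (.651, .024) | – |
| Blue dish | (.5985, .231) | – |
| White dish | (.5305, -.385) | – |

Now I'll work out the first move.

```bash
cat >> h.py <<'E'
def delta(xyz,psi):
    st=robot.read_state(); Rn=R.from_rotvec(st["tool_rot"]); d=np.array(xyz)-st["position"]
    best=None
    for p in (psi,psi+180):
        a=np.radians(p); y=np.array([np.cos(a),np.sin(a),0]); z=np.array([0,0,-1.]); x=np.cross(y,z)
        Rt=R.from_matrix(np.c_[x,y,z]); w=(Rn.inv()*Rt).as_rotvec()
        if best is None or np.linalg.norm(w)<np.linalg.norm(best[0]): best=(w,Rt)
    print("clock",round(st["clock"],2),"pos",st["position"].round(4),"rot",best[0].round(4),"d_now",Rn.inv().apply(d).round(4),"d_tgt",best[1].inv().apply(d).round(4),"F",st["contact_force"].round(1),"open",round(st["opening"],3),"q",st["joint_pos"].round(2))
E
python3 -c "
from h import *
delta([.4872,-.1063,.12],69)"
```

```text
clock 1.55 pos [0.1343 0.5333 0.2313] rot [-0.      0.      0.1198] d_now [0.4984 0.5341 0.1113] d_tgt [0.5587 0.4707 0.1113] F [ 0.7  0.9 -0.7] open 1.0 q [ 1.61  0.26  0.11 -0.   -1.42 -0.28]
```

Careful with the scale: shifts go in shares of 0.3 m and turns go in shares of pi/2 rad. That gives: 0.1484 m is 0.4947, 0.1385 m is 0.4617, 0.12 rad is 0.0764.

Request:
send_rows --angular '[[0,0,0.0153],[0,0,0.0306],[0,0,0.0458],[0,0,0.0611],[0,0,0.0764]]' --xyz '[[0.046,0.0493,0.01],[0.1383,0.1483,0.03],[0.24,0.2567,0.0533],[0.35,0.375,0.0783],[0.4617,0.4947,0.1033]]' --hand '[1,1,1,1,1]'

```text
clock: 2.05
position: [0.2329, 0.354, 0.2001]
tool_rot: [-3.088, 0.573, -0.0]
contact_force: [1.7, 0.0, -0.1]
opening: 1.0
finger_force: 0.0
```

In the tool's units: 0.165 m is 0.55, 0.139 m is 0.4633.

Request:
send_rows --angular '[[0,0,0],[0,0,0],[0,0,0],[0,0,0],[0,0,0]]' --xyz '[[0.11,0.0933,0.0217],[0.22,0.1867,0.0433],[0.33,0.28,0.065],[0.44,0.3733,0.0867],[0.55,0.4633,0.11]]' --hand '[1,1,1,1,1]'

```text
clock: 2.55
position: [0.3371, 0.1651, 0.1675]
tool_rot: [-3.088, 0.572, -0.001]
contact_force: [0.5, 1.0, 0.1]
opening: 1.0
finger_force: 0.0
```

In the tool's units: 0.165 m is 0.55, 0.139 m is 0.4633.

Request:
send_rows --angular '[[0,0,0],[0,0,0],[0,0,0],[0,0,0],[0,0,0]]' --xyz '[[0.11,0.0933,0.0217],[0.22,0.1867,0.0433],[0.33,0.28,0.065],[0.44,0.3733,0.0867],[0.55,0.4633,0.11]]' --hand '[1,1,1,1,1]'

```text
clock: 3.05
position: [0.4415, -0.0241, 0.1344]
tool_rot: [-3.088, 0.573, -0.002]
contact_force: [0.5, 1.4, 0.2]
opening: 1.001
finger_force: 0.0
```

In the tool's units: 0.0735 m is 0.245, 0.067 m is 0.2233.

Request:
send_rows --angular '[[0,0,0],[0,0,0],[0,0,0],[0,0,0],[0,0,0]]' --xyz '[[0.1,0.0833,0.02],[0.1733,0.1467,0.0333],[0.2233,0.1867,0.0433],[0.245,0.2067,0.048],[0.245,0.2067,0.048]]' --hand '[1,1,1,1,1]'

```text
clock: 3.55
position: [0.4871, -0.1071, 0.1195]
tool_rot: [3.088, -0.575, -0.001]
contact_force: [-0.4, 0.7, -0.1]
opening: 0.996
finger_force: 0.0
```

```bash
python3 -c "
from h import *
delta([.4872,-.1063,.003],69)"
```

```text
clock 3.55 pos [ 0.4871 -0.1071  0.1195] rot [ 0.0003  0.0006 -0.0017] d_now [-1.000e-04 -8.000e-04  1.165e-01] d_tgt [-0.0002 -0.0008  0.1165] F [-0.4  0.7 -0.1] open 0.996 q [ 0.1   0.22 -0.23 -0.   -1.12  1.1 ]
```

In the tool's units: 0.098 m is 0.3267, -0.0008 m is -0.0027.

Request:
send_rows --angular '[[0,0,0],[0,0,0],[0,0,0],[0,0,0],[0,0,0]]' --xyz '[[0,-0.0027,0.05],[0,-0.0027,0.1333],[0,-0.0027,0.2167],[0,-0.0027,0.2833],[0,-0.0027,0.3267]]' --hand '[1,1,1,1,1]'

```text
clock: 4.05
position: [0.4863, -0.1046, 0.0209]
tool_rot: [-3.089, 0.571, 0.002]
contact_force: [0.5, -0.8, 0.4]
opening: 0.997
finger_force: 0.0
```

In the tool's units: 0.0185 m is 0.0617, 0.016 m is 0.0533.

Request:
send_rows --angular '[[0,0,0],[0,0,0],[0,0,0],[0,0,0],[0,0,0]]' --xyz '[[0,0,0.0333],[0,0,0.0533],[0,0,0.0617],[0,0,0.0617],[0,0,0.0617]]' --hand '[1,1,1,1,0.8]'

```text
clock: 4.55
position: [0.4879, -0.1057, 0.004]
tool_rot: [-3.089, 0.573, -0.002]
contact_force: [0.3, -0.2, -0.1]
opening: 0.858
finger_force: 0.0
```

Request:
send_rows --angular '[[0,0,0],[0,0,0],[0,0,0],[0,0,0],[0,0,0]]' --xyz '[[0,0,0],[0,0,0],[0,0,0],[0,0,0],[0,0,0]]' --hand '[0.6,0.4,0.4,0.4,0.4]'

```text
clock: 5.05
position: [0.488, -0.1058, 0.0041]
tool_rot: [-3.089, 0.572, -0.002]
contact_force: [-1.7, 0.2, 5.4]
opening: 0.526
finger_force: 62.4
```

Request:
send_rows --angular '[[0,0,0],[0,0,0],[0,0,0],[0,0,0],[0,0,0]]' --xyz '[[0,0,0],[0,0,0],[0,0,0],[0,0,0],[0,0,0]]' --hand '[0.4,0.4,0.4,0.4,0.4]'

```text
clock: 5.55
position: [0.488, -0.1058, 0.0041]
tool_rot: [3.089, -0.573, 0.002]
contact_force: [-1.1, 0.2, 5.5]
opening: 0.524
finger_force: 62.4
```

Gripped at about 46 mm. Lifting.

In the tool's units: -0.06 m is -0.2, -0.055 m is -0.1833.

Request:
send_rows --angular '[[0,0,0],[0,0,0],[0,0,0],[0,0,0],[0,0,0]]' --xyz '[[0,0,-0.0167],[0,0,-0.0667],[0,0,-0.14],[0,0,-0.1833],[0,0,-0.2]]' --hand '[0.4,0.4,0.4,0.4,0.4]'

```text
clock: 6.05
position: [0.4878, -0.1057, 0.0645]
tool_rot: [-3.088, 0.573, -0.002]
contact_force: [0.5, 1.0, -1.8]
opening: 0.523
finger_force: 61.6
```

```bash
python3 - <<'E'
from h import *
delta([.6508,.0238,.047],69)
S=[vision.snapshot(c) for c in("scene","top")]
cv2.imwrite("pics/lift1.png",np.hstack([cv2.resize(s["image"][v-60:v+60,u-60:u+60],(400,400)) for s in S for u,v in [np.round(proj(s,[[.488,-.106,.08]])[0]).astype(int)]]))
E
```

```text
clock 6.05 pos [ 0.4878 -0.1057  0.0645] rot [-0.0008 -0.0014 -0.0004] d_now [ 0.1056 -0.1793  0.0178] d_tgt [ 0.1057 -0.1793  0.0175] F [ 0.5  1.  -1.8] open 0.523 q [ 0.1   0.27 -0.32 -0.   -0.98  1.1 ]
```

View pics/lift1.png

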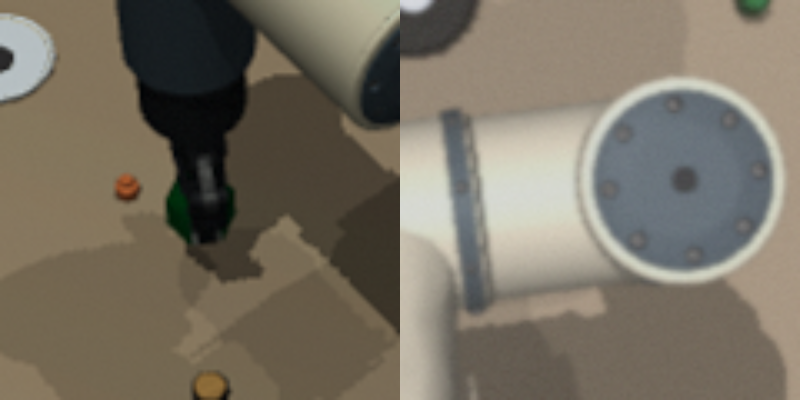

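The stone hangs between the pads (about (200,210) in the left crop), with the orange pebble beside it untouched. Now to the black dish.

Request:
send_rows --angular '[[0,0,0],[0,0,0],[0,0,0],[0,0,0],[0,0,0]]' --xyz '[[0.0233,-0.04,0],[0.0733,-0.1247,0],[0.1333,-0.2267,0],[0.1933,-0.3283,0],[0.25,-0.4243,0]]' --hand '[0.4,0.4,0.4,0.4,0.4]'

```text
clock: 6.65
position: [0.6039, -0.0123, 0.0619]
tool_rot: [3.088, -0.573, -0.003]
contact_force: [0.8, -0.1, -0.9]
opening: 0.522
finger_force: 61.6
```

In the tool's units: -0.052 m is -0.1733, -0.0432 m is -0.144.

Request:
send_rows --angular '[[0,0,0],[0,0,0],[0,0,0],[0,0,0],[0,0,0]]' --xyz '[[0.05,-0.0867,0],[0.085,-0.144,0],[0.1017,-0.1733,0.0333],[0.1017,-0.1733,0.0833],[0.1017,-0.1733,0.1167]]' --hand '[0.4,0.4,0.4,0.4,0.4]'

```text
clock: 7.15
position: [0.6488, 0.0239, 0.0253]
tool_rot: [3.088, -0.573, -0.006]
contact_force: [-0.5, -0.8, -2.2]
opening: 0.52
finger_force: 61.7
```

```bash
python3 -c "
from h import *
delta([.6508,.0238,.0085],69)"
```

```text
clock 7.15 pos [0.6488 0.0239 0.0253] rot [ 0.0018  0.0037 -0.0005] d_now [ 0.002  -0.0007  0.0168] d_tgt [ 0.0019 -0.0006  0.0168] F [-0.5 -0.8 -2.2] open 0.52 q [ 0.28  0.58  0.06 -0.   -1.06  0.93]
```

In the tool's units: 0.013 m is 0.0433, 0.004 m is 0.0133.

Request:
send_rows --angular '[[0,0,0],[0,0,0],[0,0,0],[0,0,0],[0,0,0]]' --xyz '[[0.0033,-0.001,0.0133],[0.0033,-0.002,0.0267],[0.0033,-0.002,0.0367],[0.0033,-0.002,0.0433],[0.0033,-0.002,0.0433]]' --hand '[0.4,0.4,0.4,0.4,0.4]'

```text
clock: 7.65
position: [0.6513, 0.0239, 0.0155]
tool_rot: [-3.089, 0.573, -0.0]
contact_force: [-0.5, -0.3, -2.2]
opening: 0.523
finger_force: 61.7
```

```bash
python3 -c "
from h import *
delta([.6508,.0238,.0075],69)"
```

```text
clock 7.65 pos [0.6513 0.0239 0.0155] rot [-0.0001 -0.0002 -0.0005] d_now [-0.0004  0.0003  0.008 ] d_tgt [-0.0004  0.0003  0.008 ] F [-0.5 -0.3 -2.2] open 0.523 q [ 0.28  0.59  0.05 -0.   -1.04  0.93]
```

In the tool's units: 0.007 m is 0.0233, 0.0055 m is 0.0183.

Request:
send_rows --angular '[[0,0,0],[0,0,0],[0,0,0],[0,0,0],[0,0,0]]' --xyz '[[0,0,0.0067],[0,0,0.0133],[0,0,0.0183],[0,0,0.0233],[0,0,0.0233]]' --hand '[0.4,0.4,0.4,0.4,0.4]'

```text
clock: 8.15
position: [0.6512, 0.024, 0.0081]
tool_rot: [3.089, -0.573, -0.001]
contact_force: [0.3, -0.3, -2.5]
opening: 0.524
finger_force: 61.7
```

In the tool's units: 0.0008 m is 0.0027, 0.0005 m is 0.0017.

Request:
send_rows --angular '[[0,0,0],[0,0,0],[0,0,0]]' --xyz '[[0,0,0.0017],[0,0,0.0027],[0,0,0.0027]]' --hand '[0.4,0.4,0.4]'

```text
clock: 8.45
position: [0.6513, 0.024, 0.0076]
tool_rot: [3.089, -0.573, 0.0]
contact_force: [0.2, -1.2, -2.6]
opening: 0.531
finger_force: 61.7
```

In the tool's units: 0.0006 m is 0.002, 0.0004 m is 0.0013.

Request:
send_rows --angular '[[0,0,0],[0,0,0],[0,0,0]]' --xyz '[[0,0,0.0013],[0,0,0.002],[0,0,0.002]]' --hand '[0.4,0.4,0.4]'

```text
clock: 8.75
position: [0.6514, 0.024, 0.0071]
tool_rot: [-3.089, 0.573, -0.0]
contact_force: [-0.6, 0.6, -1.1]
opening: 0.531
finger_force: 61.9
```

In the tool's units: 0.0004 m is 0.0013, 0.0003 m is 0.001.

Request:
send_rows --angular '[[0,0,0],[0,0,0],[0,0,0]]' --xyz '[[0,0,0.001],[0,0,0.0013],[0,0,0.0013]]' --hand '[0.4,0.4,0.4]'

```text
clock: 9.05
position: [0.6514, 0.024, 0.0071]
tool_rot: [-3.089, 0.573, -0.001]
contact_force: [-2.2, 0.5, 3.9]
opening: 0.528
finger_force: 62.3
```

Touched the floor at 7.1 mm, as predicted. Releasing slowly, then going up.

Request:
send_rows --angular '[[0,0,0],[0,0,0],[0,0,0],[0,0,0],[0,0,0]]' --xyz '[[0,0,0],[0,0,0],[0,0,0],[0,0,0],[0,0,0]]' --hand '[0.54,0.58,0.62,0.66,0.68]'

```text
clock: 9.55
position: [0.6514, 0.024, 0.0065]
tool_rot: [3.089, -0.573, 0.0]
contact_force: [-0.9, 0.4, -1.0]
opening: 0.684
finger_force: 0.0
```

In the tool's units: -0.09 m is -0.3, -0.07 m is -0.2333.

Request:
send_rows --angular '[[0,0,0],[0,0,0],[0,0,0],[0,0,0],[0,0,0]]' --xyz '[[0,0,-0.0167],[0,0,-0.0667],[0,0,-0.15],[0,0,-0.2333],[0,0,-0.3]]' --hand '[0.68,0.68,0.7,0.8,1]'

```text
clock: 10.05
position: [0.6518, 0.024, 0.0987]
tool_rot: [-3.089, 0.573, -0.003]
contact_force: [-0.4, 0.0, -0.2]
opening: 0.95
finger_force: 0.0
```

```bash
python3 -c "
from h import *
delta([.4162,.2815,.09],103)
delta([.4162,.2815,.09],43)"
```

```text
clock 10.05 pos [0.6518 0.024  0.0987] rot [-2.000e-04 -1.900e-03 -5.936e-01] d_now [-0.3123 -0.1559  0.0083] d_tgt [-0.1717 -0.3039  0.0087] F [-0.4  0.  -0.2] open 0.95 q [ 0.28  0.52  0.16  0.   -1.21  0.93]
clock 10.05 pos [0.6518 0.024  0.0987] rot [-0.0011 -0.0015  0.4536] d_now [-0.3123 -0.1559  0.0083] d_tgt [-0.3491 -0.0033  0.0087] F [-0.4  0.  -0.2] open 0.95 q [ 0.28  0.52  0.16  0.   -1.21  0.93]
```

In the tool's units: -0.125 m is -0.4167, -0.0624 m is -0.208, 0.4536 rad is 0.2888.

Request:
send_rows --angular '[[0,0,0.0318],[0,0,0.0955],[0,0,0.1655],[0,0,0.2355],[0,0,0.2888]]' --xyz '[[-0.0333,-0.0167,0],[-0.1167,-0.0583,0],[-0.2133,-0.1067,0],[-0.3167,-0.158,0.0033],[-0.4167,-0.208,0]]' --hand '[1,1,1,1,1]'

```text
clock: 10.55
position: [0.556, 0.1278, 0.0968]
tool_rot: [-2.878, 1.259, -0.0]
contact_force: [0.1, 1.1, 0.4]
opening: 1.002
finger_force: 0.0
```

In the tool's units: -0.175 m is -0.5833, -0.145 m is -0.4833.

Request:
send_rows --angular '[[0,0,0],[0,0,0],[0,0,0],[0,0,0],[0,0,0]]' --xyz '[[-0.1167,0,0],[-0.2433,0,0],[-0.3667,-0.0033,0],[-0.4833,-0.0033,0],[-0.5833,-0.0067,0]]' --hand '[1,1,1,1,1]'

```text
clock: 11.05
position: [0.438, 0.2576, 0.0972]
tool_rot: [-2.88, 1.252, -0.0]
contact_force: [-1.0, -0.8, -0.4]
opening: 0.998
finger_force: 0.0
```

In the tool's units: -0.0345 m is -0.115, -0.031 m is -0.1033.

Request:
send_rows --angular '[[0,0,0],[0,0,0],[0,0,0],[0,0,0]]' --xyz '[[-0.07,0,0],[-0.1033,0,0.0067],[-0.115,0,0.0133],[-0.115,0,0.0167]]' --hand '[1,1,1,1]'

```text
clock: 11.45
position: [0.4157, 0.2815, 0.0914]
tool_rot: [2.881, -1.252, -0.0]
contact_force: [0.2, 1.3, 0.6]
opening: 0.999
finger_force: 0.0
```

```bash
python3 - <<'E'
from h import *
delta([.4162,.2815,.003],43)
S=[vision.snapshot(c) for c in("scene","top")]
cv2.imwrite("pics/p1.png",np.hstack([cv2.resize(s["image"][v-40:v+40,u-40:u+40],(400,400)) for s in S for u,v in [np.round(proj(s,[[.651,.024,.02]])[0]).astype(int)]]))
for b in fit(S,"green_large",.651,.024,.003)[:2]: print(b)
E
```

```text
clock 11.45 pos [0.4157 0.2815 0.0914] rot [ 0.0002 -0.0001  0.0001] d_now [ 0.0004 -0.0004  0.0884] d_tgt [ 0.0004 -0.0004  0.0884] F [0.2 1.3 0.6] open 0.999 q [ 0.91  0.25 -0.27  0.   -1.05 -0.16]
(np.float64(0.6772559445694819), np.float64(45.0), 0.75, array([0.6732, 0.0313, 0.667 , 0.0274]))
(np.float64(0.677922307519702), np.float64(40.0), 0.75, array([0.6663, 0.0369, 0.6587, 0.0169]))
```

View pics/p1.png

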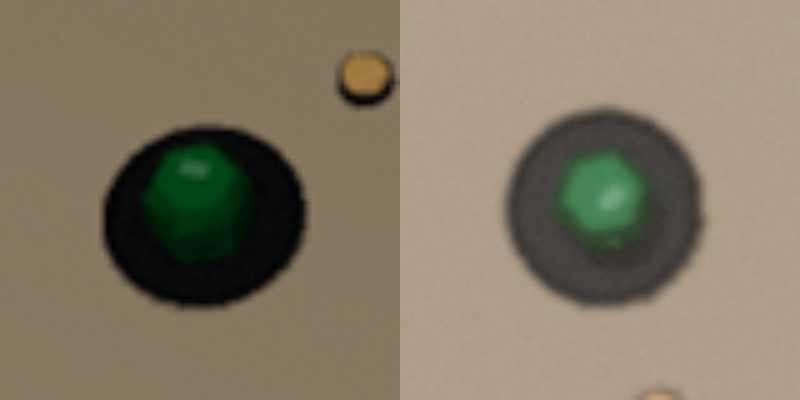

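The large stone stands upright and mid-dish. Now down onto the medium one.

In the tool's units: 0.077 m is 0.2567, 0.067 m is 0.2233.

Request:
send_rows --angular '[[0,0,0],[0,0,0],[0,0,0],[0,0,0],[0,0,0]]' --xyz '[[0.001,-0.0007,0.04],[0.001,-0.0007,0.11],[0.001,-0.0007,0.1767],[0.001,-0.0007,0.2233],[0.001,-0.0007,0.2567]]' --hand '[1,1,0.9,0.85,0.8]'

```text
clock: 12.05
position: [0.4157, 0.2804, 0.0127]
tool_rot: [2.878, -1.254, -0.001]
contact_force: [-0.5, 1.2, -0.1]
opening: 0.8
finger_force: 0.0
```

In the tool's units: 0.0115 m is 0.0383, 0.01 m is 0.0333.

Request:
send_rows --angular '[[0,0,0],[0,0,0],[0,0,0],[0,0,0],[0,0,0]]' --xyz '[[0,0,0.02],[0,0,0.0333],[0,0,0.0383],[0,0,0.0383],[0,0,0.0383]]' --hand '[0.8,0.8,0.8,0.7,0.6]'

```text
clock: 12.55
position: [0.4163, 0.2819, 0.0036]
tool_rot: [-2.88, 1.252, -0.001]
contact_force: [0.1, 0.8, -0.4]
opening: 0.602
finger_force: 0.0
```

Request:
send_rows --angular '[[0,0,0],[0,0,0],[0,0,0],[0,0,0],[0,0,0]]' --xyz '[[0,0,0],[0,0,0],[0,0,0],[0,0,0],[0,0,0]]' --hand '[0.5,0.4,0.3,0.28,0.28]'

```text
clock: 13.05
position: [0.4163, 0.2819, 0.0037]
tool_rot: [-2.88, 1.252, -0.001]
contact_force: [-0.9, -0.7, 5.5]
opening: 0.381
finger_force: 60.2
```

Request:
send_rows --angular '[[0,0,0],[0,0,0],[0,0,0],[0,0,0],[0,0,0]]' --xyz '[[0,0,0],[0,0,0],[0,0,0],[0,0,0],[0,0,0]]' --hand '[0.28,0.28,0.28,0.28,0.28]'

```text
clock: 13.55
position: [0.4163, 0.2819, 0.0037]
tool_rot: [-2.88, 1.252, -0.001]
contact_force: [-2.6, -0.0, 5.1]
opening: 0.381
finger_force: 60.2
```

In the tool's units: -0.06 m is -0.2, -0.055 m is -0.1833.

Request:
send_rows --angular '[[0,0,0],[0,0,0],[0,0,0],[0,0,0],[0,0,0]]' --xyz '[[0,0,-0.0167],[0,0,-0.0667],[0,0,-0.14],[0,0,-0.1833],[0,0,-0.2]]' --hand '[0.28,0.28,0.28,0.28,0.28]'

```text
clock: 14.05
position: [0.4165, 0.2821, 0.0644]
tool_rot: [-2.879, 1.252, -0.001]
contact_force: [-0.1, -0.4, -0.8]
opening: 0.387
finger_force: 59.6
```

```bash
python3 - <<'E'
from h import *
delta([.5985,.231,.025],43)
E
```

```text
clock 14.05 pos [0.4165 0.2821 0.0644] rot [-0.0022  0.0002 -0.0001] d_now [ 0.1615 -0.0982  0.0396] d_tgt [ 0.1615 -0.0983  0.0394] F [-0.1 -0.4 -0.8] open 0.387 q [ 0.91  0.28 -0.31  0.   -0.98 -0.16]
```

In the tool's units: 0.123 m is 0.41, 0.096 m is 0.32.

Request:
send_rows --angular '[[0,0,0],[0,0,0],[0,0,0],[0,0,0],[0,0,0]]' --xyz '[[0.04,-0.0243,0],[0.1167,-0.071,0],[0.2167,-0.1317,0],[0.32,-0.1947,0],[0.41,-0.2493,0]]' --hand '[0.28,0.28,0.28,0.28,0.28]'

```text
clock: 14.55
position: [0.5561, 0.2413, 0.0616]
tool_rot: [2.879, -1.253, -0.002]
contact_force: [-0.7, 1.3, -0.1]
opening: 0.38
finger_force: 59.6
```

In the tool's units: 0.0385 m is 0.1283, 0.038 m is 0.1267.

Request:
send_rows --angular '[[0,0,0],[0,0,0],[0,0,0],[0,0,0],[0,0,0]]' --xyz '[[0.0733,-0.0447,0],[0.1133,-0.069,0.0133],[0.1283,-0.078,0.0533],[0.1283,-0.078,0.1],[0.1283,-0.078,0.1267]]' --hand '[0.28,0.28,0.28,0.28,0.28]'

```text
clock: 15.05
position: [0.5959, 0.2301, 0.0223]
tool_rot: [2.878, -1.252, -0.005]
contact_force: [-0.3, 0.3, -1.5]
opening: 0.381
finger_force: 59.7
```

In the tool's units: 0.008 m is 0.0267, 0.006 m is 0.02.

Request:
send_rows --angular '[[0,0,0],[0,0,0],[0,0,0],[0,0,0]]' --xyz '[[0,0,0.01],[0,0,0.02],[0,0,0.0267],[0,0,0.0267]]' --hand '[0.28,0.28,0.28,0.28]'

```text
clock: 15.45
position: [0.5978, 0.2307, 0.0173]
tool_rot: [-2.881, 1.252, -0.0]
contact_force: [0.2, 0.5, -0.2]
opening: 0.381
finger_force: 59.7
```

```bash
python3 - <<'E'
from h import *
delta([.5985,.231,.0067],43)
E
```

```text
clock 15.45 pos [0.5978 0.2307 0.0173] rot [-0.0005 -0.      0.0003] d_now [ 0.0003 -0.0007  0.0106] d_tgt [ 0.0003 -0.0007  0.0106] F [ 0.2  0.5 -0.2] open 0.381 q [ 0.61  0.57  0.02 -0.   -1.02  0.14]
```

In the tool's units: 0.009 m is 0.03, -0.0007 m is -0.0023.

Request:
send_rows --angular '[[0,0,0],[0,0,0],[0,0,0],[0,0,0],[0,0,0]]' --xyz '[[0.001,-0.0023,0.01],[0.001,-0.0023,0.02],[0.001,-0.0023,0.0267],[0.001,-0.0023,0.03],[0.001,-0.0023,0.03]]' --hand '[0.28,0.28,0.28,0.28,0.28]'

```text
clock: 15.95
position: [0.5985, 0.2306, 0.0078]
tool_rot: [2.881, -1.253, -0.0]
contact_force: [-0.1, 0.3, 0.2]
opening: 0.381
finger_force: 59.7
```

In the tool's units: 0.0008 m is 0.0027, 0.0005 m is 0.0017.

Request:
send_rows --angular '[[0,0,0],[0,0,0],[0,0,0]]' --xyz '[[0,0,0.0017],[0,0,0.0027],[0,0,0.0027]]' --hand '[0.28,0.28,0.28]'

```text
clock: 16.25
position: [0.5987, 0.2307, 0.0073]
tool_rot: [-2.881, 1.253, -0.0]
contact_force: [0.2, -0.6, -0.6]
opening: 0.386
finger_force: 59.7
```

In the tool's units: 0.0005 m is 0.0017, 0.0003 m is 0.001.

Request:
send_rows --angular '[[0,0,0],[0,0,0],[0,0,0]]' --xyz '[[0,0,0.001],[0,0,0.0017],[0,0,0.0017]]' --hand '[0.28,0.28,0.28]'

```text
clock: 16.55
position: [0.5987, 0.2307, 0.0068]
tool_rot: [2.881, -1.253, 0.0]
contact_force: [0.6, 0.0, -0.4]
opening: 0.383
finger_force: 59.7
```

In the tool's units: 0.0004 m is 0.0013, 0.0003 m is 0.001.

Request:
send_rows --angular '[[0,0,0],[0,0,0],[0,0,0]]' --xyz '[[0,0,0.001],[0,0,0.0013],[0,0,0.0013]]' --hand '[0.28,0.28,0.28]'

```text
clock: 16.85
position: [0.5987, 0.2307, 0.0068]
tool_rot: [-2.881, 1.253, -0.0]
contact_force: [-1.5, 0.1, 3.2]
opening: 0.382
finger_force: 60.1
```

Contact at 6.8 mm. Release and rise.

Request:
send_rows --angular '[[0,0,0],[0,0,0],[0,0,0],[0,0,0],[0,0,0]]' --xyz '[[0,0,0],[0,0,0],[0,0,0],[0,0,0],[0,0,0]]' --hand '[0.4,0.44,0.48,0.52,0.56]'

```text
clock: 17.35
position: [0.5987, 0.2307, 0.0063]
tool_rot: [2.881, -1.253, -0.0]
contact_force: [0.1, 0.7, 1.0]
opening: 0.56
finger_force: 0.0
```

In the tool's units: -0.09 m is -0.3, -0.07 m is -0.2333.

Request:
send_rows --angular '[[0,0,0],[0,0,0],[0,0,0],[0,0,0],[0,0,0]]' --xyz '[[0,0,-0.0167],[0,0,-0.0667],[0,0,-0.15],[0,0,-0.2333],[0,0,-0.3]]' --hand '[0.58,0.58,0.58,0.58,0.6]'

```text
clock: 17.85
position: [0.5991, 0.2308, 0.0985]
tool_rot: [-2.88, 1.252, -0.002]
contact_force: [1.0, -0.4, 0.4]
opening: 0.598
finger_force: 0.0
```

```bash
python3 -c "
from h import *
delta([.6375,-.2288,.09],109)
delta([.6375,-.2288,.09],49)"
```

```text
clock 17.85 pos [0.5991 0.2308 0.0985] rot [-1.1000e-03 -1.6000e-03 -1.1518e+00] d_now [0.3623 0.2854 0.0083] d_tgt [-0.1134  0.4471  0.0085] F [ 1.  -0.4  0.4] open 0.598 q [ 0.61  0.5   0.13  0.   -1.2   0.14]
clock 17.85 pos [0.5991 0.2308 0.0985] rot [-0.0016 -0.0008 -0.1046] d_now [0.3623 0.2854 0.0083] d_tgt [0.3305 0.3217 0.0085] F [ 1.  -0.4  0.4] open 0.598 q [ 0.61  0.5   0.13  0.   -1.2   0.14]
```

In the tool's units: 0.1087 m is 0.3623, 0.0856 m is 0.2853, -0.1046 rad is -0.0666.

Request:
send_rows --angular '[[0,0,-0.0127],[0,0,-0.0318],[0,0,-0.0509],[0,0,-0.0666],[0,0,-0.0666]]' --xyz '[[0.0267,0.021,0],[0.09,0.071,0],[0.1767,0.139,0],[0.27,0.2127,0],[0.3623,0.2853,0]]' --hand '[0.7,0.8,0.8,0.8,0.8]'

```text
clock: 18.35
position: [0.6102, 0.0917, 0.097]
tool_rot: [-2.943, 1.098, -0.001]
contact_force: [-0.0, -0.8, 0.2]
opening: 0.8
finger_force: 0.0
```

In the tool's units: 0.145 m is 0.4833, 0.141 m is 0.47.

Request:
send_rows --angular '[[0,0,0],[0,0,0],[0,0,0],[0,0,0],[0,0,0]]' --xyz '[[0.0967,0.094,0],[0.1933,0.188,0],[0.29,0.282,0],[0.3867,0.3767,0],[0.4833,0.47,0]]' --hand '[0.8,0.8,0.8,0.8,0.8]'

```text
clock: 18.85
position: [0.6271, -0.1104, 0.097]
tool_rot: [-2.942, 1.1, -0.001]
contact_force: [0.7, -0.5, 0.1]
opening: 0.802
finger_force: 0.0
```

In the tool's units: 0.0864 m is 0.288, 0.0842 m is 0.2807.

Request:
send_rows --angular '[[0,0,0],[0,0,0],[0,0,0],[0,0,0],[0,0,0]]' --xyz '[[0.0933,0.091,0],[0.18,0.1753,0],[0.25,0.2433,0.01],[0.288,0.2807,0.02],[0.288,0.2807,0.0267]]' --hand '[0.8,0.8,0.8,0.8,0.8]'

```text
clock: 19.35
position: [0.6366, -0.2309, 0.0879]
tool_rot: [2.941, -1.104, -0.001]
contact_force: [0.7, 0.9, -0.9]
opening: 0.797
finger_force: 0.0
```

```bash
python3 - <<'E'
from h import *
delta([.6375,-.2288,.002],49)
S=[vision.snapshot(c) for c in("scene","top")]
cv2.imwrite("pics/p2.png",np.hstack([cv2.resize(s["image"][v-40:v+40,u-40:u+40],(400,400)) for s in S for u,v in [np.round(proj(s,[[.5985,.231,.02]])[0]).astype(int)]]))
E
```

```text
clock 19.35 pos [ 0.6366 -0.2309  0.0879] rot [ 0.0004  0.0003 -0.0028] d_now [-0.0007 -0.0022  0.0859] d_tgt [-0.0007 -0.0021  0.0859] F [ 0.7  0.9 -0.9] open 0.797 q [-0.12  0.57  0.23  0.   -1.23  0.97]
```

View pics/p2.png

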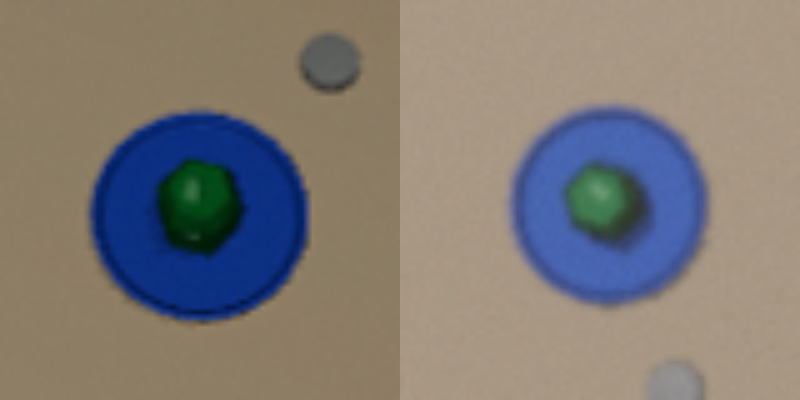

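The medium stone is upright in the centre of the blue dish. Now the small one.

In the tool's units: 0.06 m is 0.2, -0.0004 m is -0.0013.

Request:
send_rows --angular '[[0,0,0],[0,0,0],[0,0,0],[0,0,0],[0,0,0]]' --xyz '[[-0.0013,-0.0033,0.04],[-0.0013,-0.005,0.1067],[-0.0013,-0.005,0.1667],[-0.0013,-0.005,0.1933],[-0.0013,-0.005,0.2]]' --hand '[0.8,0.8,0.8,0.7,0.65]'

```text
clock: 19.95
position: [0.637, -0.2265, 0.027]
tool_rot: [2.943, -1.099, -0.004]
contact_force: [-0.1, 0.3, 0.6]
opening: 0.648
finger_force: 0.0
```

```bash
python3 -c "
from h import *
delta([.6375,-.2288,.002],49)"
```

```text
clock 19.95 pos [ 0.637  -0.2265  0.027 ] rot [0.0012 0.0021 0.0009] d_now [0.0019 0.0014 0.025 ] d_tgt [0.0019 0.0014 0.025 ] F [-0.1  0.3  0.6] open 0.648 q [-0.11  0.62  0.15 -0.   -1.1   0.97]
```

In the tool's units: 0.006 m is 0.02, 0.005 m is 0.0167.

Request:
send_rows --angular '[[0,0,0],[0,0,0],[0,0,0],[0,0,0],[0,0,0]]' --xyz '[[0,0,0],[0,0,0.0067],[0,0,0.0167],[0,0,0.02],[0,0,0.02]]' --hand '[0.6,0.6,0.6,0.6,0.6]'

```text
clock: 20.45
position: [0.6376, -0.2276, 0.0223]
tool_rot: [2.942, -1.101, -0.0]
contact_force: [-0.4, -0.2, 0.3]
opening: 0.605
finger_force: 0.0
```

```bash
python3 -c "
from h import *
delta([.6375,-.2288,.002],49)"
```

```text
clock 20.45 pos [ 0.6376 -0.2276  0.0223] rot [ 0.      0.0001 -0.0003] d_now [0.0007 0.001  0.0203] d_tgt [0.0007 0.001  0.0203] F [-0.4 -0.2  0.3] open 0.605 q [-0.11  0.62  0.14 -0.   -1.09  0.97]
```

In the tool's units: 0.02 m is 0.0667, 0.001 m is 0.0033.

Request:
send_rows --angular '[[0,0,0],[0,0,0],[0,0,0],[0,0,0],[0,0,0]]' --xyz '[[0.0023,0.0033,0.0133],[0.0023,0.0033,0.0333],[0.0023,0.0033,0.0533],[0.0023,0.0033,0.065],[0.0023,0.0033,0.0667]]' --hand '[0.6,0.6,0.6,0.6,0.6]'

```text
clock: 20.95
position: [0.637, -0.2287, 0.0014]
tool_rot: [2.942, -1.101, -0.002]
contact_force: [-0.7, -0.5, 0.4]
opening: 0.598
finger_force: 0.0
```

Request:
send_rows --angular '[[0,0,0],[0,0,0],[0,0,0],[0,0,0],[0,0,0]]' --xyz '[[0,0,0],[0,0,0],[0,0,0],[0,0,0],[0,0,0]]' --hand '[0.55,0.48,0.4,0.32,0.24]'

```text
clock: 21.45
position: [0.6379, -0.2289, 0.003]
tool_rot: [-2.943, 1.1, -0.001]
contact_force: [-0.2, -0.1, 0.4]
opening: 0.261
finger_force: 59.3
```

Request:
send_rows --angular '[[0,0,0],[0,0,0],[0,0,0],[0,0,0],[0,0,0]]' --xyz '[[0,0,0],[0,0,0],[0,0,0],[0,0,0],[0,0,0]]' --hand '[0.17,0.17,0.17,0.17,0.17]'

```text
clock: 21.95
position: [0.6378, -0.2289, 0.0029]
tool_rot: [-2.943, 1.1, -0.001]
contact_force: [-1.6, 0.2, 4.9]
opening: 0.255
finger_force: 59.9
```

In the tool's units: -0.06 m is -0.2, -0.055 m is -0.1833.

Request:
send_rows --angular '[[0,0,0],[0,0,0],[0,0,0],[0,0,0],[0,0,0]]' --xyz '[[0,0,-0.0167],[0,0,-0.0667],[0,0,-0.14],[0,0,-0.1833],[0,0,-0.2]]' --hand '[0.17,0.17,0.17,0.17,0.17]'

```text
clock: 22.45
position: [0.6382, -0.229, 0.0638]
tool_rot: [-2.942, 1.1, -0.003]
contact_force: [0.5, 0.2, -0.2]
opening: 0.259
finger_force: 59.4
```

```bash
python3 - <<'E'
from h import *
delta([.5305,-.3848,.025],49)
S=[vision.snapshot(c) for c in("scene",)]
cv2.imwrite("pics/lift3.png",np.hstack([cv2.resize(s["image"][v-40:v+40,u-40:u+40],(400,400)) for s in S for u,v in [np.round(proj(s,[[.638,-.229,.07]])[0]).astype(int)]]))
E
```

```text
clock 22.45 pos [ 0.6382 -0.229   0.0638] rot [-0.0011 -0.0019 -0.0002] d_now [0.0209 0.1883 0.0387] d_tgt [0.0209 0.1883 0.0388] F [ 0.5  0.2 -0.2] open 0.259 q [-0.11  0.59  0.19  0.   -1.17  0.97]
```

View pics/lift3.png

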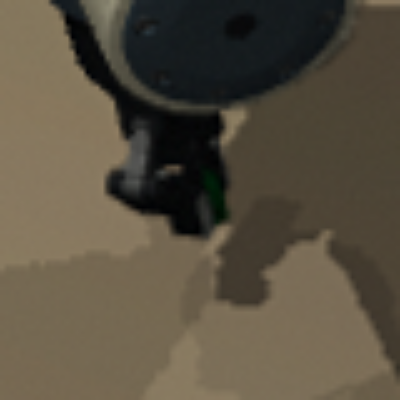

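The green stone shows between the pads at (215,195). On to the white dish.

In the tool's units: 0.135 m is 0.45, 0.07 m is 0.2333.

Request:
send_rows --angular '[[0,0,0],[0,0,0],[0,0,0],[0,0,0],[0,0,0]]' --xyz '[[0.0043,0.04,0],[0.014,0.1267,0],[0.026,0.2333,0],[0.038,0.3433,0],[0.05,0.45,0]]' --hand '[0.17,0.17,0.17,0.17,0.17]'

```text
clock: 23.0
position: [0.5581, -0.3415, 0.0609]
tool_rot: [-2.942, 1.101, 0.004]
contact_force: [1.0, -0.5, -0.6]
opening: 0.264
finger_force: 59.4
```

In the tool's units: 0.0533 m is 0.1777, 0.044 m is 0.1467.

Request:
send_rows --angular '[[0,0,0],[0,0,0],[0,0,0],[0,0,0],[0,0,0]]' --xyz '[[0.01,0.09,0],[0.0167,0.1467,0.01],[0.0197,0.1777,0.05],[0.0197,0.1777,0.0967],[0.0197,0.1777,0.1267]]' --hand '[0.17,0.17,0.17,0.17,0.17]'

```text
clock: 23.5
position: [0.529, -0.3833, 0.0216]
tool_rot: [-2.942, 1.1, 0.005]
contact_force: [0.1, 0.3, -1.3]
opening: 0.263
finger_force: 59.4
```

In the tool's units: 0.008 m is 0.0267, 0.006 m is 0.02.

Request:
send_rows --angular '[[0,0,0],[0,0,0],[0,0,0],[0,0,0]]' --xyz '[[0,0,0.01],[0,0,0.02],[0,0,0.0267],[0,0,0.0267]]' --hand '[0.17,0.17,0.17,0.17]'

```text
clock: 23.9
position: [0.5301, -0.3843, 0.0165]
tool_rot: [-2.943, 1.1, -0.0]
contact_force: [0.7, -0.2, -0.7]
opening: 0.265
finger_force: 59.4
```

```bash
python3 - <<'E'
from h import *
delta([.5305,-.3848,.006],49)
E
```

```text
clock 23.9 pos [ 0.5301 -0.3843  0.0165] rot [-0.0001 -0.0003  0.0004] d_now [0.0006 0.0002 0.0105] d_tgt [0.0006 0.0002 0.0105] F [ 0.7 -0.2 -0.7] open 0.265 q [-0.39  0.59  0.06 -0.   -1.04  1.24]
```

In the tool's units: 0.009 m is 0.03, 0.006 m is 0.02.

Request:
send_rows --angular '[[0,0,0],[0,0,0],[0,0,0],[0,0,0],[0,0,0]]' --xyz '[[0.0017,0,0.01],[0.0017,0,0.02],[0.0017,0,0.0267],[0.0017,0,0.03],[0.0017,0,0.03]]' --hand '[0.17,0.17,0.17,0.17,0.17]'

```text
clock: 24.4
position: [0.53, -0.3849, 0.0072]
tool_rot: [-2.942, 1.101, 0.001]
contact_force: [-0.0, 0.1, -0.1]
opening: 0.265
finger_force: 59.4
```

In the tool's units: 0.0008 m is 0.0027, 0.0005 m is 0.0017.

Request:
send_rows --angular '[[0,0,0],[0,0,0],[0,0,0]]' --xyz '[[0,0,0.0017],[0,0,0.0027],[0,0,0.0027]]' --hand '[0.17,0.17,0.17]'

```text
clock: 24.7
position: [0.5302, -0.3849, 0.0066]
tool_rot: [-2.942, 1.101, -0.0]
contact_force: [0.6, 0.4, -1.1]
opening: 0.262
finger_force: 59.4
```

In the tool's units: 0.0005 m is 0.0017, 0.0003 m is 0.001.

Request:
send_rows --angular '[[0,0,0],[0,0,0],[0,0,0]]' --xyz '[[0,0,0.001],[0,0,0.0017],[0,0,0.0017]]' --hand '[0.17,0.17,0.17]'

```text
clock: 25.0
position: [0.5301, -0.3849, 0.0061]
tool_rot: [-2.943, 1.101, 0.0]
contact_force: [0.0, -0.1, -0.1]
opening: 0.259
finger_force: 59.4
```

In the tool's units: 0.0004 m is 0.0013, 0.0003 m is 0.001.

Request:
send_rows --angular '[[0,0,0],[0,0,0],[0,0,0]]' --xyz '[[0,0,0.001],[0,0,0.0013],[0,0,0.0013]]' --hand '[0.17,0.17,0.17]'

```text
clock: 25.3
position: [0.5302, -0.385, 0.0059]
tool_rot: [2.942, -1.1, 0.0]
contact_force: [-0.7, 0.4, 1.0]
opening: 0.263
finger_force: 59.5
```

Contact at 5.9 mm. Release and rise.

Request:
send_rows --angular '[[0,0,0],[0,0,0],[0,0,0],[0,0,0],[0,0,0]]' --xyz '[[0,0,0],[0,0,0],[0,0,0],[0,0,0],[0,0,0]]' --hand '[0.28,0.32,0.36,0.4,0.44]'

```text
clock: 25.8
position: [0.5301, -0.385, 0.0057]
tool_rot: [2.943, -1.101, 0.0]
contact_force: [0.4, -0.4, 0.7]
opening: 0.44
finger_force: 0.0
```

In the tool's units: -0.12 m is -0.4, -0.08 m is -0.2667.

Request:
send_rows --angular '[[0,0,0],[0,0,0],[0,0,0],[0,0,0],[0,0,0]]' --xyz '[[0,0,-0.0167],[0,0,-0.0667],[0,0,-0.15],[0,0,-0.2667],[0,0,-0.4]]' --hand '[0.44,0.44,0.44,0.44,0.44]'

```text
clock: 26.3
position: [0.5294, -0.3846, 0.1264]
tool_rot: [-2.942, 1.101, 0.003]
contact_force: [0.2, -0.5, -0.4]
opening: 0.44
finger_force: 0.0
```

Request:
send_rows --angular '[[0,0,0],[0,0,0],[0,0,0],[0,0,0],[0,0,0]]' --xyz '[[-0.0667,-0.0667,-0.0667],[-0.1667,-0.1667,-0.0667],[-0.2667,-0.2667,-0.0667],[-0.3667,-0.3667,-0.0667],[-0.4333,-0.4333,-0.0667]]' --hand '[0.44,0.44,0.44,0.44,0.44]'

```text
clock: 26.8
position: [0.517, -0.1992, 0.1464]
tool_rot: [-2.943, 1.099, -0.001]
contact_force: [-0.8, -0.3, -0.5]
opening: 0.442
finger_force: 0.0
```

```bash
python3 - <<'E'
from h import *
delta([.5305,-.3848,.006],49)
S=[vision.snapshot(c) for c in("scene","top")]
cv2.imwrite("pics/end.png",np.vstack([cv2.resize(np.hstack([s["image"][v-40:v+40,u-40:u+40] for x,y in((.651,.024),(.5985,.231),(.5305,-.385)) for u,v in [np.round(proj(s,[[x,y,.02]])[0]).astype(int)]]),(780,260)) for s in S]))
cv2.imwrite("pics/end_scene.png",S[0]["image"])
E
```

```text
clock 26.8 pos [ 0.517  -0.1992  0.1464] rot [-0.0008 -0.0006  0.0009] d_now [0.1317 0.1314 0.1404] d_tgt [0.1319 0.1312 0.1404] F [-0.8 -0.3 -0.5] open 0.442 q [-0.09  0.3  -0.05 -0.   -1.22  0.94]
```

View pics/end.png

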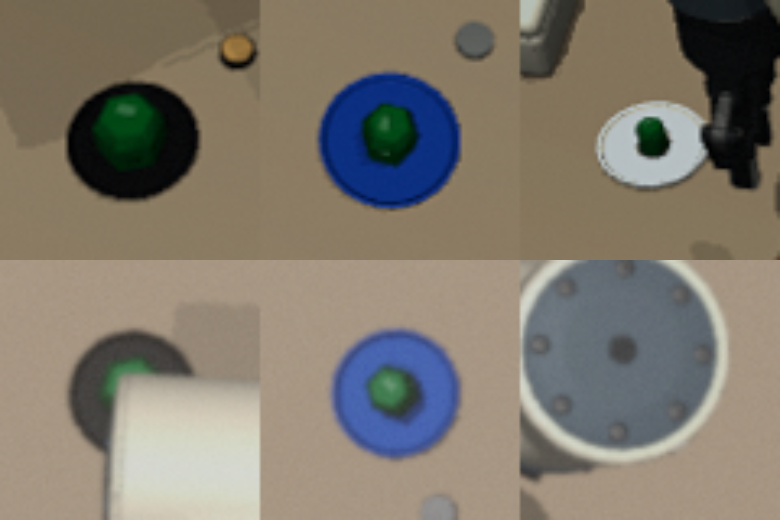

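View pics/end_scene.png

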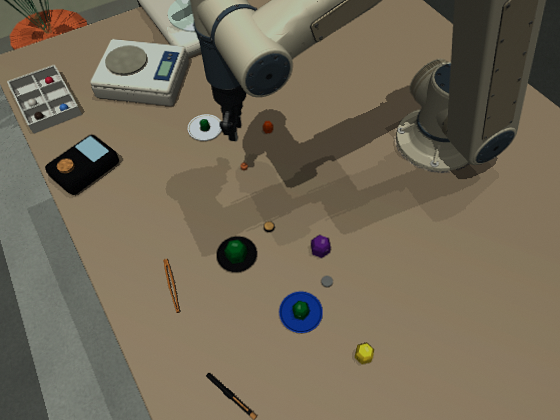

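All three stand upright in the middle of their dishes: black (236,250), blue (301,311) and white (204,125). The purple, yellow and orange stones and the pebbles haven't moved, and the robot is clear.

```bash
python3 -c "
from rig import job
print(job.finish_job())"
```

```text
the job is handed in; nothing more can be done
None
```

I set the three green stones down gently in the order asked: largest in the black dish, middle-sized in the blue, smallest in the white. The other stones are unmoved, and I handed the job in at about 27 s.

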